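# Unclip a sample tube and bring it to the line on the slide

### The arm

A 7-joint arm with a two-finger parallel gripper is mounted at the origin on a cart in front of the work surface, level with it; the furniture and walls round the work are solid. World frame = base frame: x ahead of the robot, y to its left, z up, the work surface at z = 0. Lengths are in m, angles in rad, forces in N, time in s.
With the tool pointing down it reaches from about 0.425 to 0.925 m from the base axis. Payload 6.8 kg.
Tool frame: the origin (TCP) lies midway between the tips of the shut fingers; the grasp point (between the pads) lies r.grip_point_offset behind it (r.grip_point_offset is the distance from the TCP to the grasp point, in m); z points along the fingers, y is the direction in which the jaws open and shut (so a half turn about z gives the same grasp; the last joint's range is limited). The gripper opens to 85 mm and grips with 20 to 120 N. Pads are 22 mm wide; open, the fingers measure 114 mm over their backs; the gripper's body (76 mm by 85 mm) begins 54 mm behind the grasp point. The pads swing forward as they close: fully open they stand 13 mm farther back than shut.
Start: joints at [1.198, 0.477, 0.022, 1.555, -0.011, 1.109, -0.083], TCP at [0.177, -0.651, 0.231] pointing down, gripper open.
Joint ranges: [-2.96, 2.96], [-0.34, 2.1], [-1.41, 1.46], [0.24, 2.44], [-1.37, 4.51], [0.17, 1.92], [-2.96, 2.96]. Speed limits (rad/s): [2.39, 2.39, 3.14, 3.14, 3.14, 3.14, 3.14].

### API

Orientations are given as a rotation vector (axis times angle).
In Python, from bench import r gives the robot as it stands. The module is installed in compiled form; this text tells all that it offers.
- The arm moves only by the tool play_rows, never from a script. Its argument "deltas" is a list of rows, each a list of 3 entries, a list of its own where there are three numbers: the finger opening in mm, from 0 to 85.4, then the shift along the tool's x, y, z in mm, then the turn, a rotation vector about the tool's x, y, z in rad. A call has 1 to 8 rows; each row is the pose to reach, as a shift and turn from the pose measured when the call began, along the tool's axes at that moment; what a row does not reach only later rows make up. A row lasts 1/8 s, in which the tool goes at most 62.5 mm and 10.7 degrees, less where a joint would pass 70% of its speed; a pose out of reach is approached as far as the arm can. A call with a gripper value outside its range is refused whole. The fingers move at their own pace and stop on an object; "squeeze" is the grip in N (left out, the last holds). Time passes only in rows, so rows that repeat a pose let the fingers close. It gives the time, the measured TCP pose, the force and the opening at its end, in the units of the state.
- r.get_obs(): the state, without advancing time (a new reading comes with each control period).
- r.grab_frame(name): name is "scene" or "top" or "wrist"; returns (picture, depth): 420x560x3 uint8, red, green, blue; 420x560 float32, m along the optical axis (not along the pixel's ray), 0 where there is no reading.
- r.camera_model(name): a dict with "mtx" (3x3 intrinsics, pixels), "rvec" (rotation vector, rad) and "tvec" (3), from world to camera coordinates, as OpenCV has them; the wrist camera has in their place "T_tool_cam" (4x4, takes a point from camera to tool coordinates, whose origin is the TCP and whose axes are the flange's). Camera axes: x right, y down, z forward; pixel columns grow to the right and rows downward; lengths in m; the calibration is good to about 2 mm. A picture is of the moment at which its call begins: read the wrist's pose just before it. camera_model takes no time and is no camera call.
- r.hand_in(): hands the job in, once; it reports no verdict.
The state is a dict: "clock": time; "joints": joint angles; "qvel": joint speeds; "tau": joint torques, N m; "tcp_pos": TCP position; "orientation": TCP orientation; "contact_force": force on the tool from outside, world axes, zero at the start; "moment": the same for the moment, N m; "grip_width": finger opening in m.
Only numpy, scipy, OpenCV 4.12 (cv2) and the standard library are available. Lean on these libraries where they do the work, as an engineer would, in place of code of your own. Each camera call takes 0.05 s, during which the arm holds its last target. There are 200 camera calls.

### The job

Pull the longer of the two sample tubes up out of its spring clips and lay it across both V-saddles of the slide carriage, roughly centred, and let go of it. Then push the loaded carriage along its bed until its front edge meets the scribed line; there is no stop, so halt exactly there. Leave the shorter tube in its clips.

Things in the scene. Friction and masses are not known exactly. Their poses are not given: they have to be found in the camera images.
- long_tube_center (a point): centre (half-way along, on the axis) of the longer steel sample tube: 160 mm long, 32 mm diameter, with an 11 mm long black cap of 36 mm diameter on each end, 0.2 to 0.4 kg; its x axis runs along the tube. At the start it lies level, held by two spring clips in one of the two rows of the rack; which row varies
- short_tube_center (a point): centre of the shorter steel sample tube: 112 mm long, 32 mm diameter, capped likewise; lies in the rack's other row, parallel to the long one at 95 mm; stays there
- rack: fixed grey base plate 150 x 176 x 12 mm, origin at the centre of its underside on the worktable; x runs along the tubes; the two rows are at y = -47.5 and +47.5 mm. Each row has two C-shaped steel spring clips, 12 mm wide, at x = -35 and +35 mm, mouths up, lips up to 75 mm high; the clipped tube's axis is 55 mm above the worktable
- cradle (a point): on the carriage: where the middle of the tube's axis lies when the tube rests in both V-saddles, 60 mm above the worktable; x is the push direction, y runs along the saddles' common axis (the laid tube's direction), z up. The two steel V-saddles (90 degree groove, 12 mm wide) are at y = -40 and +40 mm; between them is free space down to the carriage's top, 29 mm below this point
- push_plate (a point): centre of the rear face of the upright push plate at the carriage's rear end: plate 70 mm wide, 10 mm thick, top edge 65 mm and this point 47 mm above the worktable; x is the push direction; the point lies 85 mm behind the cradle point. Nothing stands behind the plate but the bed, whose top is 14 mm above the worktable (side rails to 25 mm)
- front_edge (a point): middle of the carriage's lower front edge, 140 mm ahead of the rear face of the push plate; x is the push direction. The carriage is an aluminium plate 140 x 96 x 16 mm that slides along the bed and keeps where it is left (about 3 N friction)
- line (a point): middle of the scribed line, a white line 2 mm wide straight across the top of the dark steel bed, continued as dark marks on the bright side rails; bed 280 x 120 mm, fixed; x is the push direction. At the start the front edge is 35 to 80 mm short of it; the carriage can run 35 mm past it
- carriage (a joint): travel of the carriage along its bed, m, growing in the push direction; the front edge is on the line at 0.080; range 0 to 0.115
- long_tube: the longer tube itself; origin and axes as its centre point. Between its two clips it is bare and free all round (grasp across it there, fingertips down to 20 mm above the worktable). The clips hold it with 10 to 15 N against an upward pull and snap open within about 12 mm of lift; it cannot be slid out lengthwise, the caps catch on the clips

How it is judged:
By the outcome, as a careful person would: the job done as asked, in the order asked, and still so for the second after the job is handed in, with the robot touching nothing.
It also fails if it takes over 56 s, if anything falls off the work surface, if the arm or the gripper's body presses on something with over 40 N, if the wrist force passes 120 N, or if a joint passes its speed limit or range.

## Working session

There is one attempt and no reset: what is moved stays moved. The work goes in short steps, Python scripts to look and compute and a tool call to move; the robot and the scene stay as the last step left them, time stands still between calls to the robot, and variables do not carry over. Pictures are saved under pics/ and viewed, about 8 in all and at most 12, crops included, and the job is handed in when it is done.

Besides the shell and the picture viewer there is one more tool, called after "Request:" as name(argument=value, ...), one argument or row to a line, values as JSON. play_rows: Moves the arm, as the interface text tells. Its arguments: {"type":"object","properties":{"deltas":{"type":"array"},"squeeze":{"type":"number"}},"required":["deltas"]}

```bash
mkdir -p pics; python3 - <<'E'
from bench import r
import cv2,numpy as np
o=r.get_obs();print({k:np.round(v,4) for k,v in o.items()},r.grip_point_offset)
for n in("scene","top"):
    im,d=r.grab_frame(n);cv2.imwrite(f"pics/{n}0.png",im[:,:,::-1]);np.save(f"pics/{n}0.npy",d)
    m=r.camera_model(n);print(n,{k:np.round(v,4).tolist() for k,v in m.items()})
    R=cv2.Rodrigues(np.array(m['rvec'],float))[0];print(-R.T@np.array(m['tvec']).ravel())
m=r.camera_model("wrist");print(m)
E
```

```text
{'clock': np.float64(0.0), 'joints': array([ 1.1979,  0.4778,  0.0223,  1.5564, -0.0115,  1.1093, -0.0831]), 'qvel': array([ 0.0008, -0.0008,  0.0001,  0.0011,  0.0003,  0.0001,  0.0004]), 'tau': array([ 1.10000e-03, -5.96439e+01,  1.60860e+00, -2.81200e+01,
        1.25000e-02,  9.40000e-03,  0.00000e+00]), 'tcp_pos': array([ 0.1765, -0.6509,  0.2303]), 'orientation': array([-3.1123e+00, -4.1450e-01,  6.0000e-04]), 'contact_force': array([ 0.7637, -0.7226, -0.1408]), 'moment': array([ 0.0213,  0.0251, -0.0046]), 'grip_width': np.float64(0.0855)} 0.0187
scene {'mtx': [[385.5754, 0.0, 278.7895], [0.0, 385.5754, 212.3699], [0.0, 0.0, 1.0]], 'rvec': [0.6805, -2.4697, 1.3299], 'tvec': [0.3733, 0.2523, 0.6565]}
[0.10907289 0.54250584 0.57254621]
top {'mtx': [[387.0985, 0.0, 283.2166], [0.0, 387.0985, 207.7761], [0.0, 0.0, 1.0]], 'rvec': [2.1582, -2.109, 0.1775], 'tvec': [-0.1005, 0.4706, 0.8421]}
[ 0.32623193 -0.09231134  0.90870972]
{'mtx': array([[358.47296208,   0.        , 278.96850315],
       [  0.        , 358.47296208, 212.12855803],
       [  0.        ,   0.        ,   1.        ]]), 'T_tool_cam': array([[-9.42830170e-04, -9.53860647e-01, -3.00248192e-01,
         7.69981729e-02],
       [ 9.99999555e-01, -9.02055126e-04, -2.74422517e-04,
         2.14098490e-04],
       [-9.07958104e-06, -3.00248317e-01,  9.53861074e-01,
        -1.42499753e-01],
       [ 0.00000000e+00,  0.00000000e+00,  0.00000000e+00,
         1.00000000e+00]])}
```

View pics/top0.png

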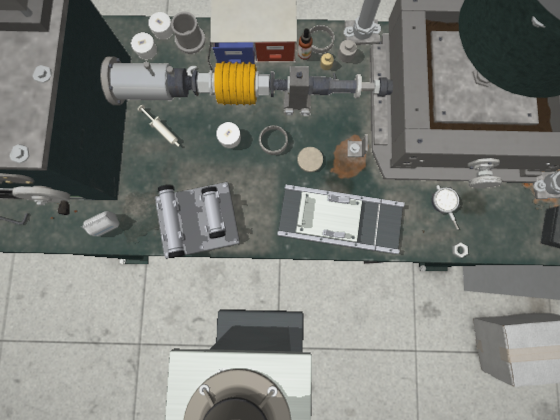

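View pics/scene0.png

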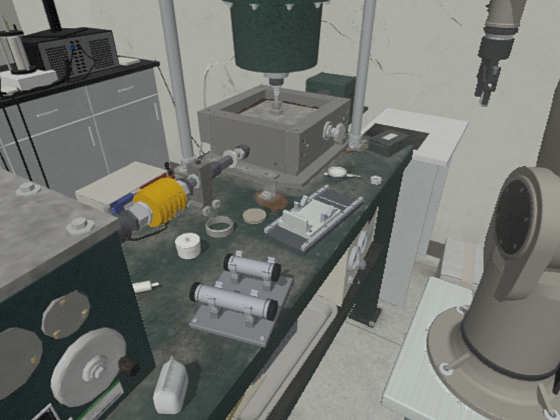

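The top view shows the long tube in the left (+y) row, from about (166,188) to (173,254), and the short tube at (213,188) to (213,235). The push plate is near (309,210) and the line near (376,222), so the push runs to the right, toward -y. The scene view agrees: the long tube is in the near row.

```bash
cat > h.py <<'E'
import cv2,numpy as np
from scipy.spatial.transform import Rotation as Ro
def cam(r,n,o=None):
    m=r.camera_model(n);K=np.array(m['mtx'])
    if n=='wrist':
        T=np.eye(4);T[:3,:3]=Ro.from_rotvec(o['orientation']).as_matrix();T[:3,3]=o['tcp_pos'];return K,T@np.array(m['T_tool_cam'])
    R=cv2.Rodrigues(np.array(m['rvec'],float))[0];T=np.eye(4);T[:3,:3]=R.T;T[:3,3]=-R.T@np.array(m['tvec']).ravel();return K,T
def cloud(K,T,d):
    v,u=np.indices(d.shape);P=np.stack([(u-K[0,2])/K[0,0]*d,(v-K[1,2])/K[1,1]*d,d],-1)
    P=P@T[:3,:3].T+T[:3,3];P[d==0]=np.nan;return P
def onplane(K,T,uv,z):
    uv=np.atleast_2d(uv).astype(float);D=np.c_[(uv-K[:2,2])/[K[0,0],K[1,1]],np.ones(len(uv))]@T[:3,:3].T
    return T[:3,3]+D*((z-T[2,3])/D[:,2])[:,None]
def rect(p,z0=None): # minAreaRect centre, sizes, long-axis angle
    c,s,a=cv2.minAreaRect((p[:,:2]*1000).astype(np.float32));return np.round(c,1),np.round(s,1),round(a,2)
E
python3 - <<'E'
from bench import r
from h import *
for n in("top","scene"):
    K,T=cam(r,n);P=cloud(K,T,np.load(f"pics/{n}0.npy"))
    print(n)
    if n=="top":
        for uv in [(166,188),(173,254),(170,220),(208,188),(216,236),(235,220),(285,190),(309,210),(330,215),(376,222),(330,150)]:print(uv,np.round(P[uv[1],uv[0]],4))
    Q=P.reshape(-1,3);Q=Q[np.isfinite(Q[:,0])]
    m=(Q[:,0]>.2)&(Q[:,0]<.5)&(Q[:,1]>-.4)&(Q[:,1]<.25)&(Q[:,2]>.02)&(Q[:,2]<.09)
    Q=Q[m]
    img=np.zeros((600,800),np.uint8) # height map 1 px=0.8mm: col=-y,row=-x
    img[((.55-Q[:,0])/.0008).astype(int).clip(0,599),((.25-Q[:,1])/.0008).astype(int).clip(0,799)]=(Q[:,2]*2800).clip(0,255)
    cv2.imwrite(f"pics/hm_{n}.png",img)
    print(len(Q), np.histogram(Q[:,2],bins=14,range=(.02,.09)))
E
```

```text
top
(166, 188) [0.5058 0.1706 0.0711]
(173, 254) [0.3611 0.1443 0.0731]
(170, 220) [0.4349 0.1571 0.0694]
(208, 188) [0.5071 0.0769 0.075 ]
(216, 236) [0.4023 0.0548 0.069 ]
(235, 220) [0.4462 0.0227 0.0096]
(285, 190) [ 0.5199 -0.0928  0.0133]
(309, 210) [ 0.47   -0.1488  0.0336]
(330, 215) [ 0.4599 -0.1972  0.0312]
(376, 222) [ 0.4481 -0.3059  0.0165]
(330, 150) [ 0.6256 -0.2007 -0.0014]
5000 (array([ 352,  744, 1665,   61,   61,   71,   79,  133,  295,  830,  689,
         20,    0,    0]), array([0.02 , 0.025, 0.03 , 0.035, 0.04 , 0.045, 0.05 , 0.055, 0.06 ,
       0.065, 0.07 , 0.075, 0.08 , 0.085, 0.09 ]))
scene
4710 (array([387, 425, 771, 137, 119, 183, 295, 354, 446, 751, 831,  11,   0,
         0]), array([0.02 , 0.025, 0.03 , 0.035, 0.04 , 0.045, 0.05 , 0.055, 0.06 ,
       0.065, 0.07 , 0.075, 0.08 , 0.085, 0.09 ]))
```

Request:
play_rows(
  deltas=[
    [85,[408,-356,-30],[0,0,0]],
    [85,[408,-356,-30],[0,0,0]],
    [85,[408,-356,-30],[0,0,0]],
    [85,[408,-356,-30],[0,0,0]],
    [85,[408,-356,-30],[0,0,0]],
    [85,[408,-356,-30],[0,0,0]],
    [85,[408,-356,-30],[0,0,0]],
    [85,[408,-356,-30],[0,0,0]],
  ],
)

```text
clock: 1.1
tcp_pos: [0.4541, -0.2342, 0.2587]
orientation: [-3.113, -0.414, 0.001]
contact_force: [1.7, -0.8, 0.5]
grip_width: 0.0854
```

Request:
play_rows(
  deltas=[
    [85,[20,-30,0],[0,0,0]],
    [85,[20,-30,0],[0,0,0]],
  ],
)

```text
clock: 1.35
tcp_pos: [0.4667, -0.1964, 0.2585]
orientation: [-3.11, -0.424, 0.001]
contact_force: [0.7, -1.1, -0.0]
grip_width: 0.0852
```

```bash
cat > snap.py <<'E'
import sys
from bench import r
from h import *
o=r.get_obs();im,d=r.grab_frame("wrist");n=sys.argv[1]
cv2.imwrite(f"pics/{n}.png",im[:,:,::-1]);np.savez(f"pics/{n}.npz",d=d,im=im,pos=o['tcp_pos'],ori=o['orientation'])
R=Ro.from_rotvec(o['orientation']).as_matrix()
print(o['clock'],o['tcp_pos'],R[:,0],R[:,2],o['joints'],o['grip_width'],o['contact_force'])
E
python3 snap.py w1
```

```text
1.35 [ 0.46668741 -0.19637784  0.25854826] [9.63450043e-01 2.67888062e-01 1.88025719e-05] [-6.91531156e-04  2.55725553e-03 -9.99996491e-01] [ 0.50924896  0.18756344 -0.26416248  1.9041588   0.0532489   1.05814225
 -1.07628263] 0.08522096595725767 [ 0.66968095 -1.0585148  -0.02216133]
```

View pics/w1.png

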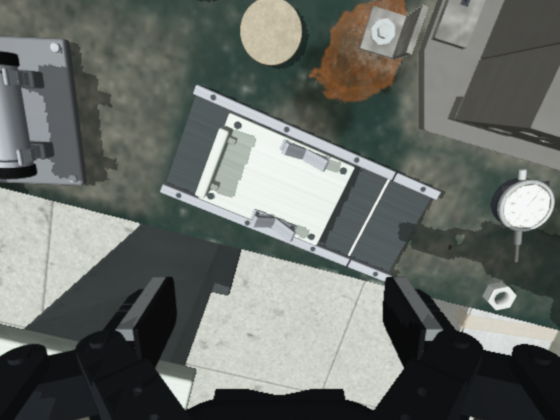

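The wrist view shows the push plate near (213,163) and the saddles near (303,153) and (272,225). The front edge runs (354,170) to (317,243), and the line runs (393,175) to (348,262). Next I'll look at the rack.

Request:
play_rows(
  deltas=[
    [85,[88,-304,0],[0,0,0.09]],
    [85,[88,-304,0],[0,0,0.09]],
    [85,[88,-304,0],[0,0,0.09]],
    [85,[88,-304,0],[0,0,0.09]],
    [85,[88,-304,0],[0,0,0.09]],
    [85,[88,-304,0],[0,0,0.09]],
    [85,[88,-304,0],[0,0,0.09]],
  ],
)

```text
clock: 2.28
tcp_pos: [0.4704, 0.1162, 0.2586]
orientation: [-3.128, -0.277, 0.003]
contact_force: [-0.6, -0.0, -0.1]
grip_width: 0.0849
```

```bash
python3 snap.py w2
```

```text
2.275 [0.47035114 0.11621871 0.25859188] [ 0.98445495  0.17562861 -0.00174586] [-1.91031569e-03  7.67329129e-04 -9.99997881e-01] [ 0.07992125  0.17166043 -0.50001771  1.93671384  0.09247863  1.05717424
 -1.85379818] 0.08485169330872662 [-0.56982569 -0.03312947 -0.13625625]
```

View pics/w2.png

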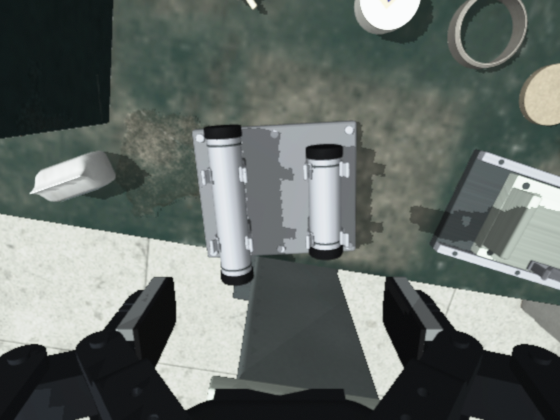

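The rack view shows the long tube from (222,131) to (237,276), with its clips near (227,175) and (232,240). The short tube is at (325,200).

```bash
cat >> h.py <<'E'
from scipy.optimize import least_squares
def load(r,n):
    z=np.load(f"pics/{n}.npz");K,T=cam(r,'wrist',dict(tcp_pos=z['pos'],orientation=z['ori']));return z['im'],z['d'],K,T
def tube(P,c0,a0,L=.16):
    Q=P.reshape(-1,3);Q=Q[np.isfinite(Q[:,0])];u=np.array([np.cos(a0),np.sin(a0)]);w=np.array([-u[1],u[0]])
    q=Q[:,:2]-c0;near=(abs(q@w)<.028)&(abs(q@u)<.11)&(Q[:,2]>c0z(c0)+0.0);A=Q[near];s=q[near]@u
    B=A[(abs(s)<.066)&(abs(abs(s)-.035)>.010)]
    def f(p):
        w=np.array([-np.sin(p[1]),np.cos(p[1])]);v=(B[:,:2]-c0)@w-p[0];return np.hypot(v,B[:,2]-p[2])-.016
    S=least_squares(f,[0,a0,.055],loss='soft_l1',f_scale=.001)
    p=S.x;u=np.array([np.cos(p[1]),np.sin(p[1])]);w=np.array([-u[1],u[0]])
    C=A[A[:,2]>p[2]+.008];s=(C[:,:2]-c0)@u;e=np.sort(s)[[4,-5]]
    return np.round([*(np.array(c0)+w*p[0]+u*e.mean()),p[2]],4),round(p[1],4),np.round(e,4),len(B),round(np.median(abs(f(p)))*1000,2)
def c0z(c):return .056
E
python3 - <<'E'
from bench import r
from h import *
im,d,K,T=load(r,'w2');P=cloud(K,T,d)
c0=np.array([.434,.157])
print('wrist',tube(P,c0,.17))
for n in('top','scene'):
    Kc,Tc=cam(r,n);print(n,tube(cloud(Kc,Tc,np.load(f'pics/{n}0.npy')),c0,.17))
# carriage, two views
for nm in('w1','top'):
    if nm=='w1': im,d,K,T=load(r,'w1')
    else: K,T=cam(r,'top');d=np.load('pics/top0.npy')
    P=cloud(K,T,d);Q=P.reshape(-1,3);Q=Q[np.isfinite(Q[:,0])]
    Q=Q[(Q[:,0]>.35)&(Q[:,0]<.56)&(Q[:,1]>-.37)&(Q[:,1]<-.08)]
    pl=Q[(Q[:,2]>.058)&(Q[:,2]<.07)];ca=Q[(Q[:,2]>.0285)&(Q[:,2]<.034)]
    print(nm,'hi',rect(pl),len(pl),np.median(pl[:,2]),'deck',rect(ca),len(ca))
    for a,b in((.05,.07),):
        for lo,hi in((-.17,-.12),):
            q=pl[(pl[:,1]>lo)&(pl[:,1]<hi)];
            if len(q):print('plate',rect(q),len(q),q.mean(0))
    sd=Q[(Q[:,2]>.045)&(Q[:,1]<-.17)];
    for g in(sd[sd[:,0]>.459],sd[sd[:,0]<.459]):print('saddle',g.mean(0),rect(g),g[:,2].max(),len(g))
im,d,K,T=load(r,'w1')
pr=lambda t,uv,z:print(t,np.round(onplane(K,T,uv,z),4).tolist())
pr('line',[(393,175),(348,262)],.014);pr('front top',[(354,170),(317,243)],.031)
pr('platetop',[(225,130),(199,197),(231,131),(206,199)],.065)
E
```

```text
wrist (array([0.4721, 0.1513, 0.3164]), np.float64(0.3045), array([0.0235, 0.0457]), 7428, np.float64(13.69))
top (array([0.435 , 0.1587, 0.0554]), np.float64(0.2284), array([-0.0777,  0.0804]), 610, np.float64(0.73))
scene (array([0.4354, 0.1607, 0.0557]), np.float64(0.2311), array([-0.0771,  0.0815]), 781, np.float64(0.63))
w1 hi (array([ 461.3, -176.1]), array([105.6,  87.5]), 81.92) 822 0.06473764023565465 deck (array([ 471.4, -248.6]), array([137.9, 276.6]), 13.5) 10201
plate (array([ 467.2, -128.9]), array([10.2, 69.8]), 82.34) 807 [ 0.46857426 -0.129418    0.06456551]
saddle [ 0.48615488 -0.22827573  0.32004791] (array([ 486. , -217.8]), array([94.9, 35.6]), 87.99) 0.34740047370162114 21688
saddle [ 0.41750036 -0.20302785  0.05187906] (array([ 417.1, -202.9]), array([46.6, 12.2]), 82.33) 0.058544673578183715 381
top hi (array([ 460.1, -178.4]), array([106.9,  87.7]), 82.87) 152 0.06496500144364248 deck (array([ 468.8, -248.3]), array([152.6, 269.6]), 10.4) 2021
plate (array([ 466.8, -130.4]), array([ 9.9, 68.7]), 82.3) 138 [ 0.4661237  -0.13024126  0.06520765]
saddle [ 0.49577584 -0.21485796  0.05239301] (array([ 496.4, -214.8]), array([45.8, 11.8]), 83.25) 0.06125940262351193 78
saddle [ 0.41653382 -0.20456409  0.05261453] (array([ 416.5, -204.3]), array([46. , 11.3]), 82.01) 0.05937771447298301 76
line [[0.4979, -0.3168, 0.014], [0.3856, -0.303, 0.014]]
front top [[0.4939, -0.2696, 0.031], [0.4052, -0.2568, 0.031]]
platetop [[0.5017, -0.1349, 0.065], [0.4329, -0.1248, 0.065], [0.5023, -0.1404, 0.065], [0.4328, -0.1318, 0.065]]
```

```bash
python3 - <<'E'
from bench import r
from h import *
im,d,K,T=load(r,'w2');P=cloud(K,T,d);P[P[...,2]>.1]=np.nan
for c0,a in(((.434,.157),.22),((.435,.159),.23)):print('wrist',tube(P,np.array(c0),a))
for n in('top','scene'):
    Kc,Tc=cam(r,n);print(n,tube(cloud(Kc,Tc,np.load(f'pics/{n}0.npy')),np.array([.435,.159]),.23))
im,d,K,T=load(r,'w1');Q=cloud(K,T,d).reshape(-1,3);Q=Q[(Q[:,2]<.1)&(Q[:,2]>.045)&(Q[:,0]>.35)&(Q[:,0]<.56)&(Q[:,1]>-.3)&(Q[:,1]<-.17)]
for g in(Q[Q[:,0]>.459],Q[Q[:,0]<.459]):print('saddle',g.mean(0),rect(g),g[:,2].max(),len(g))
E
```

```text
wrist (array([0.4356, 0.1607, 0.055 ]), np.float64(0.2295), array([-0.0772,  0.082 ]), 2858, np.float64(0.38))
wrist (array([0.4356, 0.1607, 0.055 ]), np.float64(0.2295), array([-0.0786,  0.0806]), 2863, np.float64(0.39))
top (array([0.435 , 0.1587, 0.0554]), np.float64(0.2279), array([-0.0791,  0.0789]), 608, np.float64(0.72))
scene (array([0.4354, 0.1607, 0.0557]), np.float64(0.2312), array([-0.0785,  0.0801]), 771, np.float64(0.63))
saddle [ 0.49624448 -0.21382362  0.05234985] (array([ 496.1, -213.5]), array([46.6, 12. ]), 82.55) 0.058890367697824686 405
saddle [ 0.41750036 -0.20302785  0.05187906] (array([ 417.1, -202.9]), array([46.6, 12.2]), 82.33) 0.058544673578183715 381
```

Three views agree on the long tube: centre (0.4355, 0.1605, 0.055), angle 0.23 rad. The cradle is at (0.4566, -0.209), with its saddle axis at -0.133 rad. Now I'll approach the tube.

Request:
play_rows(
  deltas=[
    [85,[-27,-50,20],[0,0,-0.053]],
    [85,[-27,-50,80],[0,0,-0.053]],
    [85,[-27,-50,140],[0,0,-0.053]],
    [85,[-27,-50,140],[0,0,-0.053]],
  ],
)

```text
clock: 2.82
tcp_pos: [0.4321, 0.1564, 0.1154]
orientation: [3.12, 0.352, -0.017]
contact_force: [-0.1, -0.3, 0.7]
grip_width: 0.0847
```

```bash
cat > goal.py <<'E'
import sys
from bench import r
from h import *
x,y,z,a=map(float,sys.argv[1:5]);o=r.get_obs();R=Ro.from_rotvec(o['orientation']).as_matrix()
G=np.c_[[np.cos(a),np.sin(a),0],[np.sin(a),-np.cos(a),0],[0,0,-1]]
print('t',o['clock'],o['tcp_pos'],'shift mm',np.round(R.T@([x,y,z]-o['tcp_pos'])*1000,1),'turn',np.round(Ro.from_matrix(R.T@G).as_rotvec(),3),'w',o['grip_width'],'F',np.round(o['contact_force'],1),'q',np.round(o['joints'],2))
E
python3 goal.py .4355 .1605 .034 .2295
```

```text
t 2.825 [0.43214097 0.15638735 0.11535493] shift mm [ 5.1 -3.3 81.3] turn [ 0.001  0.011 -0.004] w 0.08470095902109476 F [-0.1 -0.3  0.7] q [-0.04  0.34 -0.51  2.13  0.24  0.74 -2.05]
```

Request:
play_rows(
  deltas=[
    [85,[5,-3,10],[0,0.01,-0.004]],
    [85,[5,-3,35],[0,0.01,-0.004]],
    [85,[5,-3,60],[0,0.01,-0.004]],
    [85,[5,-3,81],[0,0.01,-0.004]],
    [85,[5,-3,81],[0,0.01,-0.004]],
    [85,[5,-3,81],[0,0.01,-0.004]],
  ],
)

```text
clock: 3.58
tcp_pos: [0.437, 0.1605, 0.0359]
orientation: [3.121, 0.358, 0.003]
contact_force: [-0.0, 0.0, 0.6]
grip_width: 0.0849
```

```bash
python3 goal.py .4355 .1605 .034 .2295
```

```text
t 3.575 [0.43702762 0.16047113 0.03589383] shift mm [-1.5 -0.4  1.9] turn [ 0.001 -0.002 -0.001] w 0.08492642942878309 F [-0.   0.   0.6] q [-0.12  0.48 -0.44  2.17  0.37  0.56 -2.18]
```

Good position. Now I'll close with a firm squeeze.

Request:
play_rows(
  deltas=[
    [0,[-1,0,2],[0,0,0]],
    [0,[-1,0,2],[0,0,0]],
    [0,[-1,0,2],[0,0,0]],
    [0,[-1,0,2],[0,0,0]],
    [0,[-1,0,2],[0,0,0]],
    [0,[-1,0,2],[0,0,0]],
    [0,[-1,0,2],[0,0,0]],
    [0,[-1,0,2],[0,0,0]],
  ],
  squeeze=80,
)

```text
clock: 4.58
tcp_pos: [0.4364, 0.1601, 0.0345]
orientation: [3.12, 0.357, 0.004]
contact_force: [-0.6, -2.2, 7.4]
grip_width: 0.0305
```

Request:
play_rows(
  deltas=[
    [0,[0,0,-5],[0,0,0]],
    [0,[0,0,-11],[0,0,0]],
    [0,[0,0,-17],[0,0,0]],
    [0,[0,0,-25],[0,0,0]],
    [0,[0,0,-45],[0,0,0]],
    [0,[0,0,-75],[0,0,0]],
    [0,[0,0,-105],[0,0,0]],
    [0,[0,0,-105],[0,0,0]],
  ],
)

```text
clock: 5.58
tcp_pos: [0.438, 0.1608, 0.1421]
orientation: [3.121, 0.357, 0.013]
contact_force: [0.2, -0.1, -1.3]
grip_width: 0.0302
```

```bash
python3 goal.py .4566 -.209 .14 -.133; python3 - <<'E'
from bench import r
import cv2,numpy as np
for n in("scene","top"):
    im,d=r.grab_frame(n);cv2.imwrite(f"pics/{n}1.png",im[:,:,::-1]);np.save(f"pics/{n}1.npy",d)
    if n=="scene":cv2.imwrite("pics/s1c.png",cv2.resize(im[150:370,120:400,::-1],None,fx=2,fy=2))
E
```

```text
t 5.575 [0.43799543 0.16079115 0.14206873] shift mm [-65.3 364.5   2. ] turn [-0.    -0.008  0.361] w 0.030186431146060816 F [ 0.2 -0.1 -1.3] q [-0.03  0.3  -0.53  2.1   0.22  0.79 -2.04]
```

View pics/s1c.png

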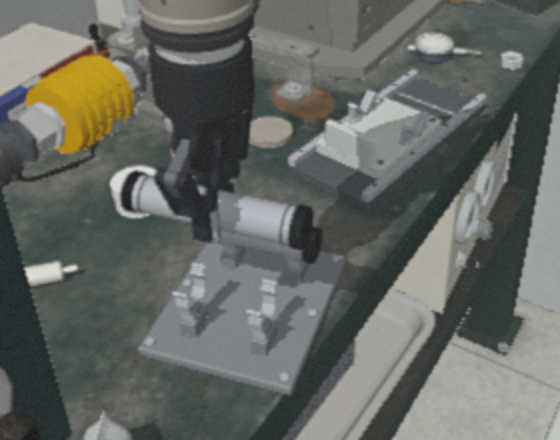

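The tube is out of its clips and held level. I'll measure how it sits in the hand.

```bash
cat > held.py <<'E'
import sys
from bench import r
from h import *
def fit(P,c,a):
    Q=P.reshape(-1,3);Q=Q[np.isfinite(Q[:,0])];u=np.array([np.cos(a),np.sin(a),0]);w=np.array([-u[1],u[0],0]);q=Q-c;s=q@u
    k=(np.hypot(q@w,q[:,2])<.026)&(abs(s)<.095);q=q[k];s=s[k]
    b=(abs(s)>.028)&(abs(s)<.066);B=q[b];sb=s[b]
    f=lambda p:np.hypot(B@w-p[0]-p[1]*sb,B[:,2]-p[2]-p[3]*sb)-.016
    S=least_squares(f,[0,0,0,0],loss='soft_l1',f_scale=.001);e=np.sort(s)[[4,-5]]
    return 'lat mm %.1f yaw %.4f dz mm %.1f pitch %.4f'%(S.x[0]*1e3,S.x[1],S.x[2]*1e3,S.x[3]),'ends',e.round(4),len(B),'res',round(np.median(abs(S.fun))*1e3,2)
if __name__=='__main__':
    x,y,z,a=map(float,sys.argv[2:6])
    for n in('scene','top'):
        K,T=cam(r,n);print(n,fit(cloud(K,T,np.load(f'pics/{n}{sys.argv[1]}.npy')),np.array([x,y,z]),a))
E
python3 held.py 1 .438 .1608 .162 .2295
```

```text
scene ('lat mm 0.3 yaw -0.0003 dz mm 1.2 pitch 0.0053', 'ends', array([-0.0804,  0.0786]), 699, 'res', np.float64(0.5))
top ('lat mm -1.6 yaw 0.0004 dz mm -0.8 pitch 0.0011', 'ends', array([-0.0824,  0.0765]), 526, 'res', np.float64(0.59))
```

Request:
play_rows(
  deltas=[
    [0,[-10,50,0],[0,0,0.06]],
    [0,[-20,110,0],[0,0,0.12]],
    [0,[-31,170,0],[0,0,0.18]],
    [0,[-42,230,0],[0,0,0.24]],
    [0,[-52,290,0],[0,0,0.3]],
    [0,[-60,340,0],[0,0,0.36]],
    [0,[-64,364,0],[0,-0.008,0.36]],
    [0,[-64,364,0],[0,-0.008,0.36]],
  ],
)

```text
clock: 6.68
tcp_pos: [0.4549, -0.2112, 0.1386]
orientation: [3.133, -0.214, -0.011]
contact_force: [-0.1, 1.2, -2.0]
grip_width: 0.0298
```

```bash
python3 goal.py .458 -.2085 .0395 -.133;python3 - <<'E'
from bench import r
import cv2,numpy as np
for n in("scene","top"):
    im,d=r.grab_frame(n);cv2.imwrite(f"pics/{n}2.png",im[:,:,::-1]);np.save(f"pics/{n}2.npy",d)
o=r.get_obs();print(o['tcp_pos'])
E
```

```text
t 6.675 [ 0.45490725 -0.21122791  0.13863917] shift mm [ 3.4 -3.3 99.1] turn [ 0.002  0.007 -0.003] w 0.029846244582860493 F [-0.1  1.2 -2. ] q [ 0.54  0.33 -0.28  2.03  0.13  0.8  -1.52]
[ 0.45528768 -0.20831435  0.13897765]
```

```bash
python3 held.py 2 .4555 -.2082 .1592 -.133; python3 goal.py .458 -.2085 .0395 -.133
```

```text
scene ('lat mm -2.2 yaw -0.0009 dz mm 0.2 pitch -0.0080', 'ends', array([-0.0811,  0.0788]), 346, 'res', np.float64(0.71))
top ('lat mm -2.6 yaw -0.0032 dz mm 0.2 pitch -0.0119', 'ends', array([-0.081 , -0.0094]), 238, 'res', np.float64(0.72))
t 6.775 [ 0.45528768 -0.20831435  0.13897765] shift mm [ 3.4 -0.3 99.5] turn [0.001 0.007 0.001] w 0.030127790360072106 F [-0.3  0.2 -2.1] q [ 0.54  0.33 -0.28  2.03  0.13  0.8  -1.52]
```

Request:
play_rows(
  deltas=[
    [0,[3,0,25],[0,0.008,0]],
    [0,[3,0,55],[0,0.008,0]],
    [0,[3,0,75],[0,0.008,0]],
    [0,[3,0,85],[0,0.008,0]],
    [0,[3,0,88],[0,0.008,0]],
    [0,[3,0,88],[0,0.008,0]],
  ],
)

```text
clock: 7.52
tcp_pos: [0.4581, -0.2085, 0.0513]
orientation: [3.134, -0.206, 0.003]
contact_force: [0.8, 0.2, -1.5]
grip_width: 0.0299
```

```bash
python3 goal.py .458 -.2085 .0395 -.133
```

```text
t 7.525 [ 0.45806247 -0.208483    0.05134136] shift mm [-0.1  0.  11.8] turn [ 0.001 -0.002  0.002] w 0.02985354543913011 F [ 0.8  0.2 -1.5] q [ 0.5   0.47 -0.24  2.09  0.2   0.6  -1.58]
```

Request:
play_rows(
  deltas=[
    [0,[0,0,4],[0,0,0]],
    [0,[0,0,8],[0,0,0]],
    [0,[0,0,10],[0,0,0]],
    [0,[0,0,12],[0,0,0]],
    [0,[0,0,12],[0,0,0]],
  ],
)

```text
clock: 8.15
tcp_pos: [0.4581, -0.2086, 0.0396]
orientation: [3.133, -0.207, 0.003]
contact_force: [-1.4, 0.8, 3.1]
grip_width: 0.0298
```

```bash
python3 goal.py .458 -.2085 .0395 -.133
```

```text
t 8.15 [ 0.45809116 -0.20860098  0.03963606] shift mm [-0.1 -0.1  0.1] turn [ 0.001 -0.002  0.001] w 0.029786320881067842 F [-1.4  0.8  3.1] q [ 0.5   0.49 -0.24  2.09  0.21  0.58 -1.59]
```

Contact with the saddles shows as about +5 N. I'll release and lift.

Request:
play_rows(
  deltas=[
    [36,[0,0,0],[0,0,0]],
    [45,[0,0,0],[0,0,0]],
    [60,[0,0,0],[0,0,0]],
    [80,[0,0,0],[0,0,0]],
    [85,[0,0,0],[0,0,0]],
    [85,[0,0,-10],[0,0,0]],
    [85,[0,0,-35],[0,0,0]],
    [85,[0,0,-60],[0,0,0]],
  ],
)

```text
clock: 9.15
tcp_pos: [0.458, -0.2085, 0.1008]
orientation: [3.133, -0.207, 0.003]
contact_force: [-0.5, 0.3, 0.2]
grip_width: 0.0849
```

Request:
play_rows(
  deltas=[
    [85,[-10,-10,-60],[0,0,0]],
    [85,[-10,-60,-100],[0,0,0]],
    [85,[-10,-60,-120],[0,0,0]],
    [85,[-10,-60,-120],[0,0,0]],
  ],
)

```text
clock: 9.65
tcp_pos: [0.4568, -0.1473, 0.2229]
orientation: [3.132, -0.205, 0.01]
contact_force: [0.4, 0.1, -0.5]
grip_width: 0.0851
```

```bash
python3 snap.py w3;python3 - <<'E'
from bench import r
import cv2,numpy as np
for n in("scene","top"):
    im,d=r.grab_frame(n);cv2.imwrite(f"pics/{n}3.png",im[:,:,::-1]);np.save(f"pics/{n}3.npy",d)
from h import *
from held import fit
for n in('scene','top','w3'):
    if n=='w3': _,d,K,T=load(r,'w3')
    else: K,T=cam(r,n);d=np.load(f'pics/{n}3.npy')
    print(n,fit(cloud(K,T,d),np.array([.4566,-.209,.060]),-.133))
E
```

```text
9.65 [ 0.45684928 -0.1473343   0.22292593] [ 0.99143449 -0.13044675  0.00642658] [ 0.00607858 -0.00306575 -0.99997683] [ 0.47936113  0.18188645 -0.33351837  2.00337164  0.07488218  0.96099037
 -1.59322028] 0.08509276244740857 [ 0.38405385  0.05116123 -0.46963218]
scene ('lat mm 2.1 yaw -0.0001 dz mm -0.1 pitch -0.0017', 'ends', array([-0.0797,  0.0802]), 401, 'res', np.float64(1.01))Traceback (most recent call last):
  File "<stdin>", line 10, in <module>
  File "held.py", line 9, in fit
    S=least_squares(f,[0,0,0,0],loss='soft_l1',f_scale=.001);e=np.sort(s)[[4,-5]]
                                                               ~~~~~~~~~~^^^^^^^^
IndexError: index 4 is out of bounds for axis 0 with size 0
```

View pics/w3.png

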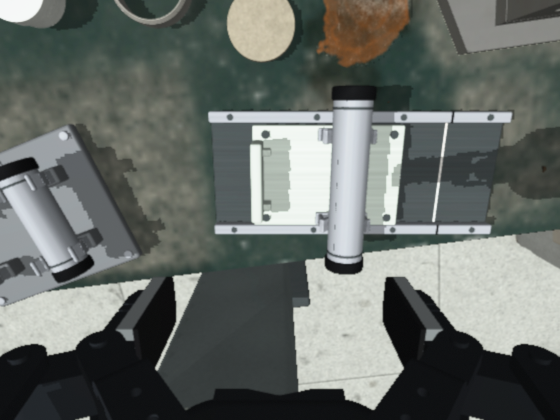

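The tube is seated across both saddles: in this view it runs (353,88) to (344,268). The carriage front is near column 401 and the line near column 442. The short tube is still in its clips. Next I'll measure the remaining gap.

```bash
cat > gap.py <<'E'
import sys
from bench import r
from h import *
U=np.array([np.cos(-.133-np.pi/2),np.sin(-.133-np.pi/2)]);W=np.array([-U[1],U[0]]);C=np.array([.4566,-.2087])
def prof(g,K,T,ss,t,z):
    X=np.c_[C+ss[:,None]*U+t*W,np.full(len(ss),z)];c=(X-T[:3,3])@T[:3,:3];p=c[:,:2]/c[:,2:]*[K[0,0],K[1,1]]+K[:2,2]
    return cv2.remap(g,p[None,:,0].astype(np.float32),p[None,:,1].astype(np.float32),cv2.INTER_LINEAR)[0]
def gap(im,K,T,lo=.03,hi=.17,zb=.014,zd=.031):
    g=cv2.cvtColor(im,cv2.COLOR_RGB2GRAY).astype(np.float32);ss=np.arange(lo,hi,.0002);out=[]
    for t in np.arange(-.036,.037,.006):
        a=cv2.GaussianBlur(prof(g,K,T,ss,t,zd)[None],(0,0),3)[0];e=ss[np.argmin(np.gradient(a))]
        b=prof(g,K,T,ss,t,zb);k=ss>e+.006
        bb=b-cv2.medianBlur(b[None].astype(np.uint8),201)[0] if 0 else b-np.convolve(np.pad(b,60,'edge'),np.ones(121)/121,'valid')
        i=np.argmax(np.where(k,bb,-99));j=slice(max(i-12,0),i+13);w=np.clip(b[j]-b[j].min(),0,None);l=(ss[j]*w).sum()/w.sum()
        out.append((t,e,l,l-e))
    return np.array(out)
if __name__=='__main__':
    for n in sys.argv[1:]:
        im,d,K,T=load(r,n);G=gap(im,K,T);print(n);print(np.round(G*1000,1));print('median',np.round(np.median(G,0)*1000,2))
        P=cloud(K,T,d);Q=P.reshape(-1,3);s=(Q[:,:2]-C)@U;t=(Q[:,:2]-C)@W;m=abs(t)<.036;L=np.median(G[:,2]);E=np.median(G[:,1])
        print('z bed',np.median(Q[m&(abs(s-L)<.012),2]),'deck',np.median(Q[m&(s<E-.004)&(s>E-.02),2]))
E
python3 gap.py w1 w3
```

```text
w1
[[-36.   54.4  99.1  44.7]
 [-30.   54.4  99.1  44.7]
 [-24.   54.4  99.2  44.8]
 [-18.   54.2  99.3  45.1]
 [-12.   54.2  99.1  44.9]
 [ -6.   54.2  99.   44.8]
 [ -0.   54.4  99.2  44.8]
 [  6.   54.2  99.2  45. ]
 [ 12.   54.4  99.1  44.7]
 [ 18.   54.2  99.   44.8]
 [ 24.   54.4  99.2  44.8]
 [ 30.   54.2  99.2  45. ]
 [ 36.   54.4  99.1  44.7]]
median [-0.   54.4  99.12 44.79]
z bed 0.01412099717416293 deck 0.32400049250677865
w3
[[-36.   54.4  99.3  44.9]
 [-30.   54.2  99.2  45. ]
 [-24.   54.4  99.3  44.9]
 [-18.   54.2  99.3  45.1]
 [-12.   54.2  99.3  45.1]
 [ -6.   93.   99.3   6.3]
 [ -0.   92.8  99.2   6.4]
 [  6.   93.   99.3   6.3]
 [ 12.   54.4  99.3  44.9]
 [ 18.   54.2  99.3  45.1]
 [ 24.   54.4  99.3  44.9]
 [ 30.   54.2  99.2  45. ]
 [ 36.   54.2  99.2  45. ]]
median [-0.   54.4  99.27 44.93]
z bed 0.014059643881866923 deck 0.03103104543424956
```

```bash
python3 goal.py .4732 -.0848 .037 -.133
```

```text
t 9.8 [ 0.45484057 -0.14798415  0.21986049] shift mm [  9.7 -65.3 182.8] turn [ 0.001 -0.     0.   ] w 0.08517648671470116 F [ 0.4 -0.3 -0.8] q [ 0.48  0.19 -0.33  2.01  0.08  0.96 -1.59]
```

Request:
play_rows(
  deltas=[
    [0,[10,-50,0],[0,0,0]],
    [0,[10,-65,40],[0,0,0]],
    [0,[10,-65,90],[0,0,0]],
    [0,[10,-65,130],[0,0,0]],
    [0,[10,-65,160],[0,0,0]],
    [0,[10,-65,183],[0,0,0]],
    [0,[10,-65,183],[0,0,0]],
    [0,[10,-65,183],[0,0,0]],
  ],
  squeeze=60,
)

```text
clock: 10.8
tcp_pos: [0.4734, -0.0853, 0.0369]
orientation: [3.133, -0.209, -0.0]
contact_force: [-0.0, 0.3, -0.1]
grip_width: -0.0001
```

```bash
python3 goal.py .4699 -.1096 .037 -.133; python3 - <<'E'
from gap import *
o=r.get_obs();p=o['tcp_pos'][:2]-C;print('s,t',p@U*1e3,p@W*1e3,o['contact_force'])
E
```

```text
t 10.8 [ 0.47335421 -0.0853238   0.03686849] shift mm [-0.2 24.5 -0.1] turn [ 0.001  0.    -0.   ] w -7.392978283949381e-05 F [-0.   0.3 -0.1] q [ 0.3   0.48 -0.31  2.14  0.26  0.56 -1.9 ]
s,t -124.50835211362867 0.2455448019163982 [-0.0107573   0.28988013 -0.09030582]
```

Request:
play_rows(
  deltas=[
    [0,[0,8,0],[0,0,0]],
    [0,[0,14,0],[0,0,0]],
    [0,[0,20,0],[0,0,0]],
    [0,[0,25,0],[0,0,0]],
    [0,[0,30,0],[0,0,0]],
    [0,[0,35,0],[0,0,0]],
    [0,[0,38,0],[0,0,0]],
    [0,[0,40,0],[0,0,0]],
  ],
)

```text
clock: 11.8
tcp_pos: [0.4682, -0.125, 0.037]
orientation: [3.134, -0.209, 0.0]
contact_force: [0.8, 3.9, 2.4]
grip_width: 0.0001
```

```bash
cat > topgap.py <<'E'
from gap import *
o=r.get_obs();p=o['tcp_pos'][:2]-C;print(o['clock'],'s,t',(p@U*1e3).round(2),(p@W*1e3).round(2),o['contact_force'].round(1))
for n in('top','scene'):
    K,T=cam(r,n);im,d=r.grab_frame(n)
    im0=cv2.imread(f'pics/{n}0.png')[:,:,::-1]
    for nm,i in(('start',np.ascontiguousarray(im0)),('now',im)):
        G=gap(i,K,T);print(n,nm,np.round(np.median(G,0)*1e3,1),np.round(G[:,3]*1e3,1))
E
python3 topgap.py
```

```text
11.8 s,t -84.51 0.35 [0.8 3.9 2.4]
top start [ -0.   55.8 100.1  45. ] [43.9 44.4 45.9 68.9 44.  46.1 69.  44.1 45.  70.6 44.3 44.6 67.2]
top now [ -0.   98.  158.8  51.3] [ 27.2   5.4  24.8 110.2  19.5  51.3  69.1  55.9  60.   70.8  70.7  28.8
  30.3]
scene start [-0.  54.2 99.8 45.1] [45.1 19.2 19.3 16.  46.  45.9 45.6 45.3 46.2 44.8 43.9 47.4 21.4]
scene now [ -0.   84.4 104.   19.8] [49.2 38.9 35.1 12.2 20.6 19.2 19.1 20.9 17.7 19.8 21.4 18.5 16.2]
```

Request:
play_rows(
  deltas=[
    [0,[0,4,0],[0,0,0]],
    [0,[0,8,0],[0,0,0]],
    [0,[0,11,0],[0,0,0]],
    [0,[0,12,0],[0,0,0]],
    [0,[0,12,0],[0,0,0]],
  ],
)

```text
clock: 12.52
tcp_pos: [0.4665, -0.1375, 0.0369]
orientation: [3.133, -0.21, 0.0]
contact_force: [0.6, 1.7, 1.1]
grip_width: -0.0001
```

```bash
python3 - <<'E'
from gap import *
o=r.get_obs();p=o['tcp_pos'][:2]-C;print(o['clock'],'s,t',(p@U*1e3).round(2),(p@W*1e3).round(2),o['contact_force'].round(1))
E
```

```text
12.525 s,t -71.84 0.37 [0.6 1.7 1.1]
```

Request:
play_rows(
  deltas=[
    [0,[0,-8,0],[0,0,0]],
    [0,[0,-15,-30],[0,0,0]],
    [0,[0,0,-90],[0,0,0]],
    [0,[-20,50,-150],[0,0,0]],
    [0,[-20,110,-200],[0,0,0]],
    [0,[-20,130,-200],[0,0,0]],
    [0,[-20,130,-200],[0,0,0]],
    [0,[-20,130,-200],[0,0,0]],
  ],
)

```text
clock: 13.52
tcp_pos: [0.429, -0.2626, 0.2366]
orientation: [3.133, -0.21, -0.001]
contact_force: [0.2, 0.4, 0.1]
grip_width: -0.0001
```

```bash
python3 snap.py w4; python3 gap.py w4
```

```text
13.525 [ 0.42898046 -0.26255143  0.23657325] [ 9.91059846e-01 -1.33415524e-01 -8.24356894e-04] [-9.68998340e-04 -1.01921623e-03 -9.99999011e-01] [ 0.70108576  0.20788406 -0.31609821  1.93575614  0.07739384  1.00983798
 -1.35451372] -0.00011977347703326579 [0.23039207 0.39044841 0.07969085]
w4
[[-36.   81.8  99.2  17.4]
 [-30.   98.8 162.2  63.4]
 [-24.   81.8  99.1  17.3]
 [-18.   81.8  99.1  17.3]
 [-12.   82.   99.3  17.3]
 [ -6.   82.   99.2  17.2]
 [ -0.   81.8  99.2  17.4]
 [  6.   81.8  99.2  17.4]
 [ 12.   81.8  99.1  17.3]
 [ 18.   81.8  99.1  17.3]
 [ 24.   81.8  99.2  17.4]
 [ 30.   98.6 167.2  68.6]
 [ 36.   82.   99.2  17.2]]
median [-0.   81.8  99.16 17.34]
z bed 0.30607755134346654 deck 0.3041509157155915
```

```bash
python3 goal.py .4689 -.1195 .037 -.133
```

```text
t 13.575 [ 0.4290783  -0.26194237  0.2362999 ] shift mm [  20.9 -146.6  199.2] turn [0.001 0.001 0.001] w 6.935610885267376e-05 F [ 0.9  0.4 -0.1] q [ 0.7   0.21 -0.32  1.94  0.08  1.01 -1.35]
```

Request:
play_rows(
  deltas=[
    [0,[20,-60,0],[0,0,0]],
    [0,[21,-120,0],[0,0,0]],
    [0,[21,-147,30],[0,0,0]],
    [0,[21,-147,90],[0,0,0]],
    [0,[21,-147,140],[0,0,0]],
    [0,[21,-147,180],[0,0,0]],
    [0,[21,-147,199],[0,0,0]],
    [0,[21,-147,199],[0,0,0]],
  ],
)

```text
clock: 14.58
tcp_pos: [0.4673, -0.1172, 0.0354]
orientation: [-3.134, 0.204, 0.01]
contact_force: [0.1, 0.3, 0.1]
grip_width: -0.0001
```

```bash
cat > st.py <<'E'
from gap import *
o=r.get_obs();p=o['tcp_pos'][:2]-C;print(o['clock'],'s,t',(p@U*1e3).round(2),(p@W*1e3).round(2),o['tcp_pos'][2].round(4),o['contact_force'].round(1))
E
python3 st.py
```

```text
14.575 s,t -92.08 -1.53 0.0354 [0.1 0.3 0.1]
```

Request:
play_rows(
  deltas=[
    [0,[1,6,0],[0,0,0]],
    [0,[1,12,0],[0,0,0]],
    [0,[1,18,0],[0,0,0]],
    [0,[1,24,0],[0,0,0]],
    [0,[1,29,0],[0,0,0]],
    [0,[1,33,0],[0,0,0]],
    [0,[1,35,0],[0,0,0]],
    [0,[1,36,0],[0,0,0]],
  ],
)

```text
clock: 15.58
tcp_pos: [0.4639, -0.1531, 0.0354]
orientation: [-3.134, 0.203, 0.009]
contact_force: [1.8, 3.5, 2.0]
grip_width: -0.0002
```

```bash
python3 st.py
```

```text
15.575 s,t -56.11 -0.15 0.0354 [1.8 3.5 2. ]
```

Request:
play_rows(
  deltas=[
    [0,[0,-8,0],[0,0,0]],
    [0,[0,-15,-30],[0,0,0]],
    [0,[0,0,-90],[0,0,0]],
    [0,[-20,50,-150],[0,0,0]],
    [0,[-20,110,-190],[0,0,0]],
    [0,[-20,140,-190],[0,0,0]],
    [0,[-20,140,-190],[0,0,0]],
    [0,[-20,140,-190],[0,0,0]],
  ],
)

```text
clock: 16.58
tcp_pos: [0.4265, -0.2888, 0.2249]
orientation: [-3.134, 0.204, 0.011]
contact_force: [0.2, 0.4, -0.6]
grip_width: 0.0001
```

```bash
python3 snap.py w5; python3 - <<'E'
from gap import *
im,d,K,T=load(r,'w5');g=cv2.cvtColor(im,cv2.COLOR_RGB2GRAY).astype(np.float32);ss=np.arange(.085,.112,.001)
print('s',(ss*1e3).round().astype(int))
for t in(-.03,-.015,.0,.015,.03):print(t,'deck',prof(g,K,T,ss,t,.031).astype(int));print('   bed',prof(g,K,T,ss,t,.014).astype(int))
c=(np.r_[C+.098*U,.02]-T[:3,3])@T[:3,:3];p=c[:2]/c[2]*K[0,0]+K[:2,2];print(p)
x,y=p.astype(int);x0=max(x-60,0);y0=max(y-75,0);cv2.imwrite('pics/w5c.png',cv2.resize(im[y0:y0+150,x0:x0+120,::-1],None,fx=4,fy=4,interpolation=cv2.INTER_NEAREST));print(x0,y0)
E
```

```text
16.575 [ 0.42651521 -0.28880649  0.224859  ] [ 0.99155978 -0.12946242 -0.00697722] [-0.00679144  0.00187644 -0.99997518] [ 0.77840688  0.24859238 -0.35660179  1.91639491  0.10353046  1.00108555
 -1.32531952] 5.1744390770260955e-05 [ 0.24396958  0.40358999 -0.62383776]
s [ 85  86  87  88  89  90  91  92  93  94  95  96  97  98  99 100 101 102
 103 104 105 106 107 108 109 110 111]
-0.03 deck [222 235 236 237 237 237 237 237 237 237 236 234 216 186 157 102  61  55
  55  55  55  55  56  57  67  81  86]
   bed [229 236 236 236 236 236 236 236 236 236 236 236 227 197 163 131  89  58
  54  54  54  54  54  54  55  63  77]
-0.015 deck [208 232 236 237 237 237 237 237 236 236 237 232 208 179 156 100  60  54
  54  55  55  55  56  62  68  79  86]
   bed [205 228 234 235 235 235 235 235 235 235 235 234 225 191 171 142  83  57
  53  54  54  54  54  54  55  61  75]
0.0 deck [179 217 236 237 238 237 237 237 237 237 237 231 207 178 149  94  61  55
  55  56  55  55  61  77  86  87  87]
   bed [202 228 234 234 234 234 234 234 234 234 234 233 224 192 171 141  81  57
  56  56  56  56  56  60  74  86  88]
0.015 deck [213 230 238 239 238 238 238 238 238 238 238 234 210 179 153  93  59  55
  55  55  55  56  57  68  82  87  88]
   bed [175 211 234 236 237 237 237 237 237 237 237 236 228 201 173 139  86  59
  56  56  56  56  56  56  66  80  88]
0.03 deck [236 237 237 238 238 237 237 237 237 237 237 236 215 183 152  95  59  55
  55  54  55  55  55  59  75  86  87]
   bed [231 236 237 237 237 236 236 236 236 236 236 235 227 203 177 139  86  58
  55  55  54  54  54  54  56  71  85]
[294.20749086 160.25450225]
234 85
```

View pics/w5c.png

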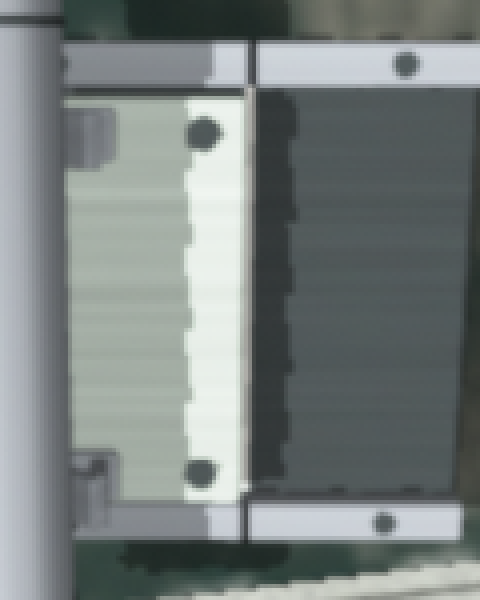

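The carriage front edge is about 2 mm short of the line's centre: the edge is at column 245 of the crop and the line strip is still visible from 245 to 254. Last fine push: 1.8 mm.

```bash
python3 goal.py .4669 -.1314 .037 -.133
```

```text
t 16.625 [ 0.42674249 -0.28807476  0.22467877] shift mm [  21.2 -160.3  187.7] turn [-0.001  0.007  0.005] w -0.00032581743392595837 F [ 0.2  0.3 -0.1] q [ 0.78  0.25 -0.36  1.92  0.1   1.   -1.33]
```

Request:
play_rows(
  deltas=[
    [0,[20,-60,0],[0,0.007,0.005]],
    [0,[21,-120,0],[0,0.007,0.005]],
    [0,[21,-160,30],[0,0.007,0.005]],
    [0,[21,-160,85],[0,0.007,0.005]],
    [0,[21,-160,140],[0,0.007,0.005]],
    [0,[21,-160,175],[0,0.007,0.005]],
    [0,[21,-160,188],[0,0.007,0.005]],
    [0,[21,-160,188],[0,0.007,0.005]],
  ],
)

```text
clock: 17.62
tcp_pos: [0.4664, -0.1307, 0.0365]
orientation: [-3.133, 0.207, 0.003]
contact_force: [-0.3, -0.2, -0.2]
grip_width: -0.0001
```

```bash
python3 st.py
```

```text
17.625 s,t -78.63 -0.6 0.0365 [-0.3 -0.2 -0.2]
```

Request:
play_rows(
  deltas=[
    [0,[0.5,6,0],[0,0,0]],
    [0,[0.5,12,0],[0,0,0]],
    [0,[0.5,17,0],[0,0,0]],
    [0,[0.5,20,0],[0,0,0]],
    [0,[0.5,22,0],[0,0,0]],
    [0,[0.5,23,0],[0,0,0]],
    [0,[0.5,23.5,0],[0,0,0]],
    [0,[0.5,23.5,0],[0,0,0]],
  ],
)

```text
clock: 18.62
tcp_pos: [0.464, -0.1534, 0.0365]
orientation: [-3.133, 0.205, 0.002]
contact_force: [-0.6, 4.3, 2.5]
grip_width: -0.0002
```

```bash
python3 st.py
```

```text
18.625 s,t -55.81 -0.01 0.0365 [-0.6  4.3  2.5]
```

Request:
play_rows(
  deltas=[
    [0,[0,0.7,0],[0,0,0]],
    [0,[0,1.3,0],[0,0,0]],
    [0,[0,1.8,0],[0,0,0]],
    [0,[0,1.8,0],[0,0,0]],
  ],
)

```text
clock: 19.12
tcp_pos: [0.4637, -0.1553, 0.0365]
orientation: [-3.133, 0.206, 0.002]
contact_force: [-0.7, 3.3, 2.6]
grip_width: -0.0003
```

```bash
python3 st.py
```

```text
19.125 s,t -53.88 -0.02 0.0365 [-0.7  3.3  2.6]
```

Request:
play_rows(
  deltas=[
    [0,[0,-8,0],[0,0,0]],
    [0,[0,-15,-30],[0,0,0]],
    [0,[0,0,-90],[0,0,0]],
    [0,[-20,50,-150],[0,0,0]],
    [0,[-20,110,-180],[0,0,0]],
    [0,[-20,140,-180],[0,0,0]],
    [0,[-20,140,-180],[0,0,0]],
    [0,[-20,140,-180],[0,0,0]],
  ],
)

```text
clock: 20.12
tcp_pos: [0.4257, -0.2912, 0.2158]
orientation: [-3.132, 0.206, 0.003]
contact_force: [-0.7, 0.7, 0.2]
grip_width: 0.0003
```

```bash
python3 snap.py w6; python3 - <<'E'
from gap import *
from held import fit
ss=np.arange(.094,.106,.0005)
print('s',(ss*1e3).round(1).tolist())
for n in('w5','w6'):
  im,d,K,T=load(r,n);g=cv2.cvtColor(im,cv2.COLOR_RGB2GRAY).astype(np.float32)
  ts=np.arange(-.036,.037,.003)
  print(n,'deck',np.mean([prof(g,K,T,ss,t,.031) for t in ts],0).astype(int).tolist());print('   bed',np.mean([prof(g,K,T,ss,t,.014) for t in ts],0).astype(int).tolist())
  # rail marks (dark) at rail top, z=.025
  for t in(-.0565,-.054,.054,.0565):
    s2=np.arange(.08,.115,.0002);b=prof(g,K,T,s2,t,.025);i=np.argmin(np.where((s2>.092)&(s2<.107),b,999));j=slice(i-10,i+11);w=np.clip(b[j].max()-b[j],0,None);print('mark',t,((s2[j]*w).sum()/w.sum()*1e3).round(2),b.min())
  P=cloud(K,T,d);Q=P.reshape(-1,3);Q=Q[(Q[:,2]>.059)&(Q[:,2]<.068)];s=(Q[:,:2]-C)@U;t=(Q[:,:2]-C)@W;m=(abs(t)<.03)&(s>-.07)&(s<-.02);print('plate s',np.percentile(s[m],[1,50,99]).round(4),m.sum())
c=(np.r_[C+.098*U,.02]-T[:3,3])@T[:3,:3];p=c[:2]/c[2]*K[0,0]+K[:2,2]
x,y=p.astype(int);x0=max(x-60,0);y0=max(y-75,0);cv2.imwrite('pics/w6c.png',cv2.resize(im[y0:y0+150,x0:x0+120,::-1],None,fx=4,fy=4,interpolation=cv2.INTER_NEAREST))
K,T=cam(r,'scene');im,d=r.grab_frame('scene');cv2.imwrite('pics/scene6.png',im[:,:,::-1]);print(fit(cloud(K,T,d),np.r_[C+.045*U,.06],-.133))
E
```

```text
20.125 [ 0.42567306 -0.29123955  0.21575914] [ 0.99141596 -0.13072366 -0.00239127] [-0.00202535  0.00293201 -0.99999365] [ 0.82109879  0.26292849 -0.40014296  1.92487536  0.12001871  0.980147
 -1.33591886] 0.0003088984017764406 [-0.69158686  0.72224513  0.23404254]
s [94.0, 94.5, 95.0, 95.5, 96.0, 96.5, 97.0, 97.5, 98.0, 98.5, 99.0, 99.5, 100.0, 100.5, 101.0, 101.5, 102.0, 102.5, 103.0, 103.5, 104.0, 104.5, 105.0, 105.5]
w5 deck [237, 237, 237, 236, 233, 225, 209, 191, 177, 164, 147, 121, 92, 69, 59, 55, 54, 54, 55, 55, 55, 55, 55, 55]
   bed [237, 237, 237, 237, 236, 234, 228, 216, 198, 182, 170, 157, 138, 112, 84, 65, 58, 55, 55, 55, 55, 55, 55, 55]
mark -0.0565 99.21 78.37891
mark -0.054 99.18 77.61426
mark 0.054 99.15 76.0
mark 0.0565 99.11 76.5293
plate s [-0.0418 -0.0359 -0.032 ] 934
w6 deck [237, 237, 237, 237, 237, 237, 237, 237, 234, 227, 207, 173, 130, 89, 66, 57, 55, 55, 55, 55, 55, 55, 55, 55]
   bed [236, 237, 237, 237, 237, 237, 237, 237, 237, 235, 230, 215, 187, 148, 107, 76, 61, 56, 55, 55, 55, 55, 55, 55]
mark -0.0565 99.2 72.41406
mark -0.054 99.2 72.40625
mark 0.054 99.05 71.78125
mark 0.0565 99.07 70.50391
plate s [-0.0397 -0.0337 -0.0299] 988
('lat mm 1.5 yaw -0.0023 dz mm -0.2 pitch -0.0018', 'ends', array([-0.0796,  0.0793]), 385, 'res', np.float64(1.04))
```

View pics/w6c.png

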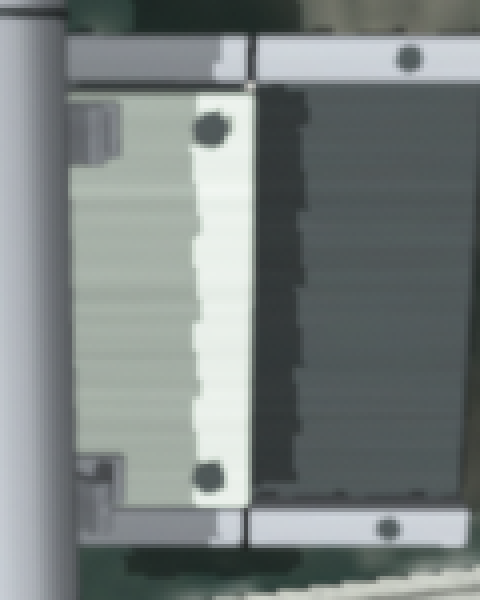

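The edge now sits on the line, by my estimates 0.3–0.6 mm past its centre and within its 2 mm width. The rail marks in the crop, near columns 252 and 246, coincide with the deck edge. I'll check the short tube numerically and then hand in.

```bash
python3 - <<'E'
from bench import r
from h import *
from held import fit
a=.2295;c=np.array([.4356,.1607])+.095*np.array([np.sin(a),-np.cos(a)])
K,T=cam(r,'top');im,d=r.grab_frame('top')
for t,D in(('start',np.load('pics/top0.npy')),('now',d)):print(t,fit(cloud(K,T,D),np.r_[c,.055],a))
o=r.get_obs();print(o['clock'],o['contact_force'].round(1),o['tcp_pos'])
print(r.hand_in())
E
```

```text
start ('lat mm -1.6 yaw -0.0049 dz mm 1.5 pitch 0.0012', 'ends', array([-0.0565,  0.0546]), 440, 'res', np.float64(1.38))
now ('lat mm -1.7 yaw 0.0018 dz mm 1.6 pitch -0.0024', 'ends', array([-0.0566,  0.0547]), 437, 'res', np.float64(1.35))
20.275 [-0.1 -0.2  0.1] [ 0.4260933  -0.29032372  0.21570763]
the job is handed in; nothing more can be done
None
```

I pulled the long tube out of its clips, laid it across both saddles and let go. I then pushed the carriage to the line in four slow pushes, looking from above between them, and handed in at 20.3 s with the arm clear of everything.

- **Tube:** it lies level in both saddles, centred to within about 1 mm along its length and 0.2 mm from the 60 mm cradle height. The scene camera puts it 1.5 mm to one side of the cradle axis. It read 2.1 mm off that axis right after placing, so I take this as mostly calibration error.
- **Carriage:** the front edge is on the 2 mm line, most likely slightly past its centre. My estimates disagree a little: 0.3 mm past from the plate's shift, 0.4 to 0.6 mm from tool travel, and about 0.6 mm from the image edge. I left it there, because a push back could have cost more than it gained.
- **Short tube:** it is still in its clips, with its position unchanged to about 0.1 mm from the start.
- **Measurement that failed:** measuring the gap from the top camera during the push gave nonsense readings, so I used the wrist camera instead.

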